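Stand the micromanipulator joystick over the riser's hidden bearer

ROBOT

A 6-joint arm with a two-finger parallel gripper is mounted at the origin on the work surface. World frame = base frame: x ahead of the robot, y to its left, z up, the work surface at z = 0. Lengths are in m, angles in rad, forces in N, time in s.
With the tool pointing down it reaches from about 0.3 to 0.875 m from the base axis. Payload 6.4 kg.
Tool frame: the origin (TCP) lies between the finger pads; the fingertips stand 25 mm ahead of it and the grasp point (between the pads) lies 6 mm ahead of it; y points along the fingers, x is the direction in which the jaws open and shut, and the axes are right-handed (so a half turn about y gives the same grasp; the last joint's range is limited). The gripper opens to 85 mm and grips with 20 to 120 N. Pads are 22 mm wide; open, the fingers measure 114 mm over their backs; the gripper's body (76 mm by 85 mm) begins 54 mm behind the grasp point. The pads swing forward as they close: fully open they stand 13 mm farther back than shut.
Start: joints at [-1.458, 0.181, 1.607, -0, 1.354, -0.206], TCP at [0.18, -0.546, 0.256] pointing down, gripper open.
Joint ranges: [-2.99, 2.99], [-0.89, 2.07], [0.3, 2.58], [-1.14, 4.28], [0, 2.63], [-3.12, 3.12]. Speed limits (rad/s): [2.57, 2.57, 3.01, 3.14, 3.14, 3.14].

INTERFACE

Orientations are given as a unit quaternion [w, x, y, z].
In Python, from bench import ctrl, vision, ticket, find_in, regions_of, pinpoint gives the robot as it stands.
- The arm moves only by the tool apply_moves, never from a script. Its argument "increments" is a list of rows, each an object of numbers: "x", "y", "z": the shift along the tool's x, y, z in cm; "ax", "ay", "az": the turn, a rotation vector about the tool's x, y, z in rad; "grip": the closure, from 0 (fully open) to 1 (shut). A call has 1 to 12 rows; each row is the pose to reach, as a shift and turn from the pose measured when the call began, along the tool's axes at that moment; what a row does not reach only later rows make up. A row lasts 1/8 s, in which the tool goes at most 62.5 mm and 10.7 degrees, less where a joint would pass 70% of its speed; a pose out of reach is approached as far as the arm can. A call with a gripper value outside its range is refused whole. The fingers move at their own pace and stop on an object; the grip force is fixed at half the most. Time passes only in rows, so rows that repeat a pose let the fingers close. It gives the time, the measured TCP pose, the force and the opening at its end, in the units of the state.
- ctrl.get_obs(): the state, without advancing time (a new reading comes with each control period).
- vision.camera(name): name is "side" or "top" or "wrist"; returns the picture (480x640x3 uint8, red, green, blue); there is no depth.
- vision.camera_params(name): a dict with "intrinsics" (3x3 intrinsics, pixels), "k1" (the pictures are not rectified: a ray, as slopes to the right and down, at radius r is drawn at 1 + k1 r^2 times it, then the intrinsics apply), "R" (3x3) and "t" (3): a world point X has camera coordinates R X + t. Camera axes: x right, y down, z forward; pixel columns grow to the right and rows downward; lengths in m; the calibration is good to about 2 mm. A picture is of the moment at which its call begins: read the wrist's pose just before it. camera_params takes no time and is no camera call; for the wrist camera it gives the pose at the moment of the call.
- ticket.hand_in(): hands the job in, once; it reports no verdict.
Trained networks look in the newest picture that a camera, given by its name, has taken for a name from the list of things; names that differ only in an ending like _2 or _b are one class to them, and where a whole thing is asked for, a point or a joint stands for the part that bears it (a point fixed in the world has none). Each returns a list of dicts, best first, with "p" (0 to 1); they miss things now and then, are a little off and sometimes report something else, mostly with a low value. They report only what shows in the picture. A call takes as long as a camera call.
- find_in(camera, query): "rect" ([centre column, centre row, width, height] in pixels, round what is visible of it).
- regions_of(camera, query): "mask" (480x640 bool, what is visible of it) and "rect" ([centre column, centre row, width, height] in pixels, round what is visible of it).
- pinpoint(camera, query): "xy" ([column, row] in pixels: a listed point, or the origin of a listed thing).
The state is a dict: "time_s": time; "q": joint angles; "dq": joint speeds; "joint_efforts": joint torques, N m; "eef_pos": TCP position; "eef_rot": TCP orientation; "wrist_force": force on the tool from outside, world axes, zero at the start; "torque": the same for the moment, N m; "opening": opening from 0.0 (shut) to 1.0 (fully open).
Only numpy, scipy, OpenCV 4.12 (cv2) and the standard library are available. Lean on these libraries where they do the work, as an engineer would, in place of code of your own. Each camera call takes 0.05 s, during which the arm holds its last target.

TASK

The thin grey deck of the white instrument riser is carried by one cross-bearer hidden underneath. Press lightly along the deck with the fingertips until you feel where it turns stiff, then stand the black joystick upright on the deck, centred over that bearer with its foot's long side lying along the bearer, and let go. Treat the thin deck gently and leave the other things where they are.

Things in the scene. Friction and masses are not known exactly. Their poses are not given: they have to be found in the camera images.
- riser: White instrument riser, fixed, 170 mm (x) by 380 (y), 55 high. Origin: centre of its underside. x across, y along, z up. Its top is a thin grey deck sheet between white rails 12 mm wide (x) and white ends 40 mm long (y), all flush; a small lens, 44 mm high, stands on the +y end. Below the sheet one unseen bearer 24 mm wide runs along x; its centre line lies at some y from -75 to 75 mm.
- deck: The deck sheet, 146 (x) by 300 mm (y), axes as the riser's. Origin: centre of its upper face, unpressed. Under a fingertip it gives about 0.4 mm per N away from the bearer, 0.1 mm per N above it, and springs back; it stiffens over the last 40 mm towards the bearer, alike from both sides, and likewise towards the white ends. Over 25 N from fingers or 40 N from a foot dents it.
- joystick_grip (a point): Black joystick, loose, about 0.5 kg. Point on its axis, 58 mm above its underside; z up. Steel foot 90 (x) by 50 (y), 14 mm thick, centred on the axis; boot up to 40 mm; round handle 24 mm thick from 40 to 80 mm up; then a head 34 (x) by 24 (y) mm with a knob each side along x (72 mm over both), top 98 mm. Grip the handle, fingers closing along y.

How it is judged:
By the outcome, as a careful person would: the job done as asked, in the order asked, and still so for the second after the job is handed in, with the robot touching nothing.
It also fails if it takes over 72 s, if anything falls off the work surface, if the arm or the gripper's body presses on something with over 40 N, if the wrist force passes 120 N, or if a joint passes its speed limit or range.

## Working session

There is one attempt and no reset: what is moved stays moved. The work goes in short steps, Python scripts to look and compute and a tool call to move; the robot and the scene stay as the last step left them, time stands still between calls to the robot, and variables do not carry over. Pictures are saved under pics/ and viewed, and the job is handed in when it is done.

Besides the shell and the picture viewer there is one more tool, called after ">>>" as a command line: name --argument value ..., lists and objects as JSON in quotes. apply_moves: Moves the arm, as the interface text tells. Its arguments: {"type":"object","properties":{"increments":{"type":"array","items":{"type":"object","properties":{"x":{"type":"number"},"y":{"type":"number"},"z":{"type":"number"},"ax":{"type":"number"},"ay":{"type":"number"},"az":{"type":"number"},"grip":{"type":"number"}}}}},"required":["increments"]}

```bash
ls; mkdir -p pics; cat > h.py <<'E'
import numpy as np, cv2
from bench import ctrl, vision, ticket, find_in, regions_of, pinpoint
def P(name):
    p=vision.camera_params(name); return {k:np.array(v,float) for k,v in p.items()}
def ray(p,uv):
    K=p["intrinsics"];d=(np.array(uv,float)-K[:2,2])/[K[0,0],K[1,1]]
    s=d.copy()
    for _ in range(30): s=d/(1+p["k1"]*(s@s))
    v=p["R"].T@np.array([s[0],s[1],1.]);o=-p["R"].T@p["t"]
    return o,v/np.linalg.norm(v)
def onz(p,uv,z):
    o,v=ray(p,uv);return o+v*(z-o[2])/v[2]
def proj(p,X):
    c=p["R"]@np.array(X,float)+p["t"];s=c[:2]/c[2];s=s*(1+p["k1"]*(s@s))
    return p["intrinsics"][:2,:2]@s+p["intrinsics"][:2,2]
def shot(name,fn):
    im=vision.camera(name);cv2.imwrite("pics/"+fn,cv2.cvtColor(im,cv2.COLOR_RGB2BGR));return im
E
python3 - <<'E'
from h import *
o=ctrl.get_obs();print(o)
for c in ["top","side","wrist"]:
    shot(c,c+"1.png")
    p=P(c);print(c,"cam at",-p["R"].T@p["t"])
    for q in ["riser","deck","joystick_grip"]:
        print(q,[(r["xy"],round(r["p"],2)) for r in pinpoint(c,q)][:3])
E
```

```text
pics
{'time_s': 0.0, 'q': array([-1.45830688e+00,  1.81554612e-01,  1.60802042e+00, -1.01730066e-05,
        1.35381573e+00, -2.06305631e-01]), 'dq': array([-0.00026381,  0.0005845 ,  0.00103268, -0.0013144 , -0.00100152,
       -0.00020802]), 'joint_efforts': array([-9.71272784e-04, -4.44869900e+01, -3.51342058e+01, -4.12843683e-04,
        9.06792877e-03, -3.62164826e-05]), 'eef_pos': array([ 0.1801689 , -0.54549499,  0.2553705 ]), 'eef_rot': array([ 0.57349122, -0.57255573,  0.41472959, -0.41386849]), 'wrist_force': array([-0.05740979, -0.0726679 ,  0.28851132]), 'torque': array([ 0.00582285, -0.0793484 ,  0.02436179]), 'opening': 1.0017673052066887}
top cam at [0.44729841 0.08169641 0.81638104]
riser [([434.4, 188.5], 0.98)]
deck [([441.7, 176.9], 0.77)]
joystick_grip []
side cam at [ 0.51977885 -0.44687915  0.64817878]
riser [([394.6, 353.9], 0.83)]
deck [([400.2, 335.7], 0.69)]
joystick_grip [([296.4, 159.5], 0.94)]
wrist cam at [ 0.24269814 -0.5266685   0.37296689]
riser []
deck []
joystick_grip []
```

View pics/top1.png

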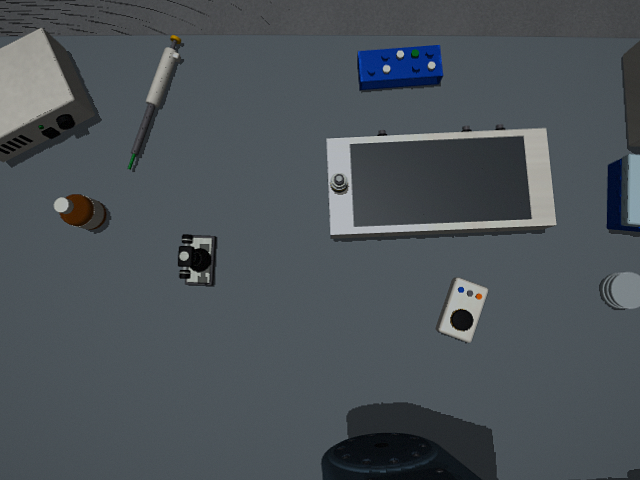

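View pics/side1.png

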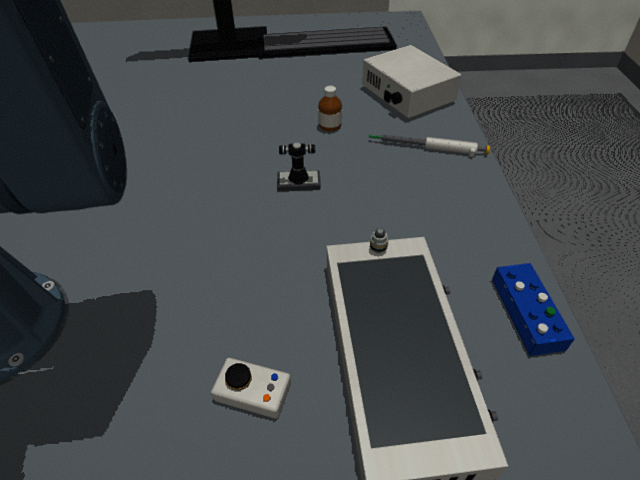

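View pics/wrist1.png

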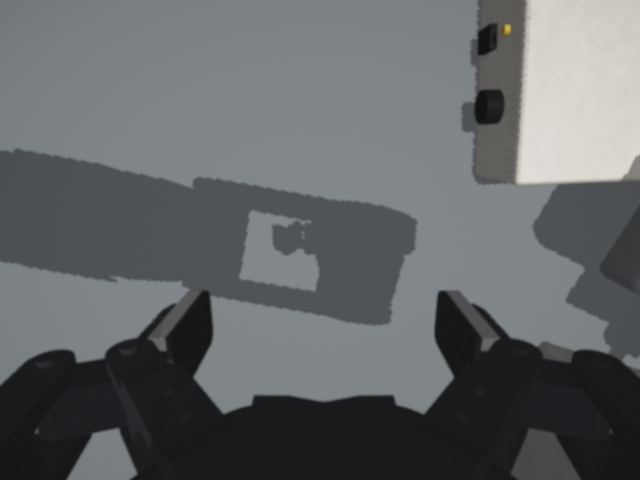

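The top view shows the riser (top face about 327–554 × 128–236) with its lens at the left, which is its +y end. The joystick stands at about (197,260). The side view confirms it is upright at (298,165) with its foot's long side lying left-right. Next I'll measure both accurately.

```bash
cat > m.py <<'E'
from h import *
from scipy.optimize import least_squares
res={}
vision.camera("top");vision.camera("side")
pt,ps=P("top"),P("side")
def quad(mask):
    m=mask.astype(np.uint8);m=cv2.morphologyEx(m,cv2.MORPH_CLOSE,np.ones((7,7)))
    c=max(cv2.findContours(m,0,2)[0],key=cv2.contourArea)
    h=cv2.convexHull(c)
    for e in np.linspace(2,30,57):
        a=cv2.approxPolyDP(h,e,True)
        if len(a)<=4:break
    return a[:,0]
for cam,p in (("top",pt),("side",ps)):
    for q in ["deck"]:
        r=regions_of(cam,q)
        if r:
            a=quad(r[0]["mask"]);print(cam,q,r[0]["p"],a.tolist());W=np.array([onz(p,x,.055) for x in a]);print(W.round(4).tolist(),W.mean(0))
            print([np.linalg.norm(W[i]-W[(i+1)%4]).round(4) for i in range(4)])
    print(cam,"joy",[(r["xy"],r["p"]) for r in pinpoint(cam,"joystick_grip")])
    r=regions_of(cam,"joystick_grip")
    if r: 
        print(r[0]["rect"],r[0]["p"])
        cv2.imwrite(f"pics/jm_{cam}.png",r[0]["mask"].astype(np.uint8)*255)
for cam in("top","side"):
    im=cv2.imread(f"pics/{cam}1.png")
    c=(165,220,100,80) if cam=="top" else (260,130,80,70)
    x,y,w,h=c;cv2.imwrite(f"pics/j_{cam}.png",cv2.resize(im[y:y+h,x:x+w],None,fx=7,fy=7,interpolation=cv2.INTER_CUBIC))
E
python3 m.py
```

```text
top deck 0.57 [[522, 135], [530, 218], [353, 225], [350, 144]]
[[0.7307, -0.2305, 0.055], [0.5856, -0.2397, 0.055], [0.5673, 0.058, 0.055], [0.7098, 0.0657, 0.055]] [ 0.64836402 -0.0866384   0.055     ]
[np.float64(0.1454), np.float64(0.2982), np.float64(0.1427), np.float64(0.297)]
top joy [([191.4, 258.4], 0.94)]
[197.0, 261.0, 38.8, 53.0] 0.95
side deck 0.7 [[422, 255], [485, 432], [372, 447], [338, 263]]
[[0.7091, 0.0675, 0.055], [0.7294, -0.2286, 0.055], [0.5868, -0.2386, 0.055], [0.5678, 0.0584, 0.055]] [ 0.64826295 -0.08531779  0.055     ]
[np.float64(0.2967), np.float64(0.143), np.float64(0.2976), np.float64(0.1416)]
side joy [([290.7, 159.1], 0.8)]
[296.9, 165.8, 47.8, 47.7] 0.78
```

View pics/j_top.png

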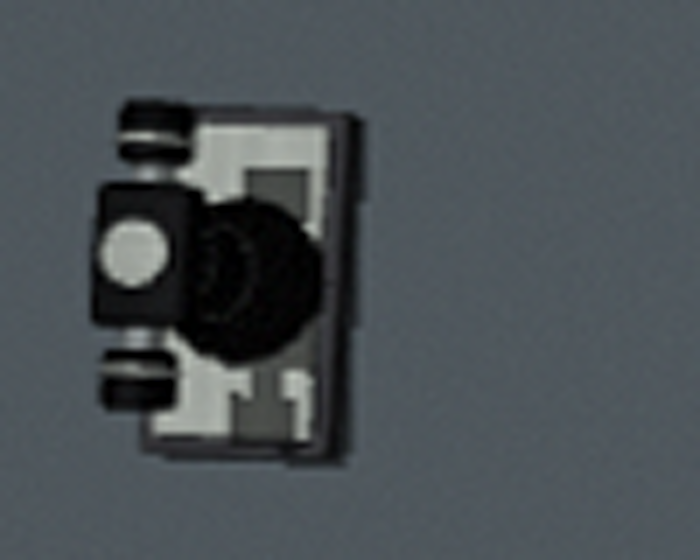

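View pics/j_side.png

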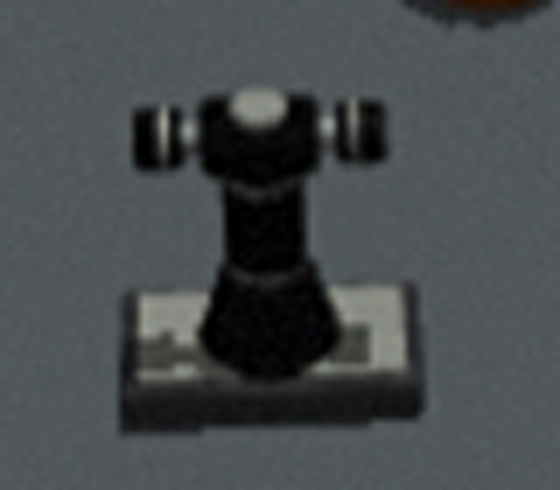

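```bash
cat > jf.py <<'E'
from h import *
from scipy.optimize import least_squares
pt,ps=P("top"),P("side")
f=lambda c,o:[(c[0]+.5)/7-.5+o[0],(c[1]+.5)/7-.5+o[1]]
# (cam, crop px, local xy z)
T=[("t",(134,253),(0,0,.098)),("t",(155,133),(.030,0,.089)),("t",(138,380),(-.030,0,.089)),
   ("t",(340,110),(.045,-.025,.014)),("t",(145,450),(-.045,.025,.014)),("t",(312,452),(-.045,-.025,.014)),
   ("s",(259,107),(0,0,.098)),("s",(160,137),(-.030,0,.089)),("s",(360,130),(.030,0,.089)),
   ("s",(130,292),(-.045,.025,.014)),("s",(410,285),(.045,.025,.014)),("s",(420,380),(.045,-.025,.014)),("s",(122,395),(-.045,-.025,.014))]
def r(v):
    x,y,a=v[:3];out=[]
    for cam,c,(lx,ly,lz) in T:
        p,o=(pt,(165,220)) if cam=="t" else (ps,(260,130))
        X=[x+np.cos(a)*lx-np.sin(a)*ly,y+np.sin(a)*lx+np.cos(a)*ly,lz]
        out+=list(proj(p,X)-f(c,o))
    return np.array(out)
for x0 in ([.5,.3,0],):
    s=least_squares(r,x0,loss="soft_l1");print(s.x,s.cost);print(r(s.x).reshape(-1,2).round(1).tolist())
E
python3 jf.py
cat > rf.py <<'E'
from h import *
from scipy.optimize import least_squares
pt,ps=P("top"),P("side")
it=cv2.imread("pics/top1.png",0);i2=cv2.imread("pics/side1.png",0)
# deck edge: refine: sample normals along model deck edges, find strongest gradient
def model(v):
    x,y,a=v;R=np.array([[np.cos(a),-np.sin(a)],[np.sin(a),np.cos(a)]])
    return lambda q:np.append(np.array([x,y])+R@q,.055)
v=np.array([.6483,-.086,.069])
for which in ("top","side","both"):
  v=np.array([.6483,-.086,.069])
  for itn in range(6):
    M=model(v);obs=[]
    for cam,p,im in (("top",pt,it),("side",ps,i2)):
        if which not in(cam,"both"):continue
        g=cv2.GaussianBlur(im,(0,0),.8).astype(np.float32)
        for ax,sg in ((0,1),(0,-1),(1,1),(1,-1)):
            for t in np.linspace(-.8,.8,25):
                q=np.array([sg*.073,t*.15]) if ax==0 else np.array([t*.073,sg*.15])
                n=np.eye(2)[ax]*sg
                ds=np.arange(-.006,.0061,.0004)
                uv=np.array([proj(p,M(q+d*n)) for d in ds],np.float32)
                pr=cv2.remap(g,uv[:,:1],uv[:,1:],1)[:,0]
                G=np.gradient(pr);k=G.argmax()
                if G[k]>3 : obs.append((ax,sg,t,ds[k]))
    o=np.array(obs)
    A=[];b=[]
    for ax,sg,t,d in obs:
        if ax==0: A.append([sg,0,-sg*t*.15])
        else: A.append([0,sg,sg*t*.073])
        b.append(d)
    A=np.array(A);b=np.array(b)
    s=least_squares(lambda z:A@z-b,[0,0,0],loss="soft_l1",f_scale=.001)
    a=v[2];v[:2]+=np.array([[np.cos(a),-np.sin(a)],[np.sin(a),np.cos(a)]])@s.x[:2];v[2]+=s.x[2]
  print(which,v.round(4),len(b),np.std(A@s.x-b),[np.median(o[(o[:,0]==i)&(o[:,1]==j),3]).round(4) for i in(0,1) for j in (1,-1)])
E
python3 rf.py
```

```text
[ 0.50533791  0.33254434 -0.00072706] 6.396389414616333
[[-0.7, -0.5], [-0.7, -1.0], [-0.6, 0.2], [0.7, -0.4], [-1.7, 0.2], [1.9, 0.7], [-0.3, 0.2], [-1.0, 0.3], [0.5, 0.1], [-1.2, 0.4], [0.8, -0.4], [0.5, 1.1], [-0.3, 0.8]]
top [ 0.6475 -0.0875  0.0655] 100 0.0005090048581139594 [np.float64(0.0), np.float64(0.0), np.float64(-0.0004), np.float64(0.0)]
side [ 0.6478 -0.0854  0.0658] 100 0.0004907860828127916 [np.float64(-0.0004), np.float64(0.0), np.float64(0.0), np.float64(0.0)]
both [ 0.6477 -0.0865  0.0651] 200 0.0008782256004008765 [np.float64(-0.0004), np.float64(0.0), np.float64(-0.0006), np.float64(-0.0004)]
```

The riser fits at (0.648, -0.0865), yaw 0.065. The joystick fits at (0.505, 0.3325), yaw about 0. Next I'll work out the move to the probing start with the jaws shut and tool x along riser y.

```bash
cat > mv.py <<'E'
from h import *
from scipy.spatial.transform import Rotation as Ro
import sys
C=np.array([.6477,-.0865]);YAW=.0655
def rl(x,y): 
    c,s=np.cos(YAW),np.sin(YAW);return C+[c*x-s*y,s*x+c*y]
def rot(o):
    q=o["eef_rot"];return Ro.from_quat([q[1],q[2],q[3],q[0]])
def delta(pos,yaw,o=None):
    """yaw: world angle of riser-like x; tool x along local +-y"""
    o=o or ctrl.get_obs();R=rot(o)
    best=None
    for sg in (1,-1):
        tx=sg*np.array([-np.sin(yaw),np.cos(yaw),0]);tz=np.array([0,0,-1.]);ty=np.cross(tz,tx)
        D=Ro.from_matrix(np.c_[tx,ty,tz]);rv=(R.inv()*D).as_rotvec()
        if best is None or np.linalg.norm(rv)<np.linalg.norm(best):best=rv
    d=R.inv().apply(np.array(pos)-o["eef_pos"])*100
    print("cm",d.round(3),"rv",best.round(4),"|d|",np.linalg.norm(d).round(1),"deg",np.degrees(np.linalg.norm(best)).round(1))
E
python3 - <<'E'
from mv import *
o=ctrl.get_obs();print(rot(o).as_matrix().round(3))
t=rl(0,-80);t=rl(0,-.08);print(t)
delta([*t,.25],YAW);delta([*t,.10],YAW)
for uv in [(615,155),(625,190),(620,290),(630,100)]: print(uv,onz(P("top"),uv,.05))
E
```

```text
[[ 0.313 -0.     0.95 ]
 [-0.95   0.     0.313]
 [-0.    -1.    -0.   ]]
[ 0.65293625 -0.16632845]
cm [-21.24    0.628  56.79 ] rv [-1.5616  0.1989  0.1988] |d| 60.6 deg 90.9
cm [-21.239  15.628  56.79 ] rv [-1.5616  0.1989  0.1988] |d| 62.6 deg 90.9
(615, 155) [ 0.69983738 -0.39079012  0.05      ]
(625, 190) [ 0.63850223 -0.40435216  0.05      ]
(620, 290) [ 0.46853832 -0.38700751  0.05      ]
(630, 100) [ 0.80002181 -0.42271677  0.05      ]
```

Tool y is the pointing axis, as the task says, so I'll fix the helper.

```bash
python3 - <<'E'
s=open('mv.py').read()
s=s.replace("tz=np.array([0,0,-1.]);ty=np.cross(tz,tx)","ty=np.array([0,0,-1.]);tz=np.cross(tx,ty)")
open('mv.py','w').write(s)
E
python3 - <<'E'
from mv import *
t=rl(0,-.08);print(t)
delta([*t,.27],YAW);delta([*t,.10],YAW)
E
```

```text
[ 0.65293625 -0.16632845]
cm [-21.24   -1.372  56.79 ] rv [ 0.000e+00  2.533e-01 -1.000e-04] |d| 60.6 deg 14.5
cm [-21.239  15.628  56.79 ] rv [ 0.000e+00  2.533e-01 -1.000e-04] |d| 62.6 deg 14.5
```

>>> apply_moves --increments '[{"x": -2, "y": -2.5, "z": 5.5, "ay": 0.05, "grip": 1}, {"x": -4, "y": -2.5, "z": 11, "ay": 0.1, "grip": 1}, {"x": -6, "y": -2, "z": 16.5, "ay": 0.15, "grip": 1}, {"x": -8, "y": -1.4, "z": 22, "ay": 0.2, "grip": 1}, {"x": -10, "y": -1.4, "z": 27.5, "ay": 0.253, "grip": 1}, {"x": -12, "y": -1.4, "z": 33, "ay": 0.253, "grip": 1}, {"x": -14, "y": -1.4, "z": 38.5, "ay": 0.253, "grip": 1}, {"x": -16, "y": -1.4, "z": 44, "ay": 0.253, "grip": 1}, {"x": -18, "y": -1.4, "z": 49, "ay": 0.253, "grip": 1}, {"x": -20, "y": -1.4, "z": 54, "ay": 0.253, "grip": 1}, {"x": -21.24, "y": 4, "z": 56.8, "ay": 0.253, "grip": 1}, {"x": -21.24, "y": 9, "z": 56.8, "ay": 0.253, "grip": 1}]'

```text
invalid input
```

```bash
python3 - <<'E'
from mv import *
delta([*rl(0,-.08),.085],YAW)
for i in range(3):
    shot(["top","side","wrist"][i],"p%d.png"%i)
    o=ctrl.get_obs();print(o["time_s"],o["eef_pos"],o["wrist_force"],o["opening"])
E
```

```text
cm [-21.239  17.128  56.79 ] rv [ 0.000e+00  2.533e-01 -1.000e-04] |d| 63.0 deg 14.5
1.05 [ 0.18022316 -0.54602883  0.25627819] [-0.14661029  0.64672251  1.20372482] 0.9971577684848378
1.1 [ 0.18021826 -0.54603737  0.2563067 ] [ 0.24852821 -0.81632135 -0.55285153] 1.001477496807356
1.15 [ 0.18023387 -0.5460173   0.25627321] [-0.12461155  0.55872373 -0.09857285] 1.00310708970327
```

View pics/p1.png

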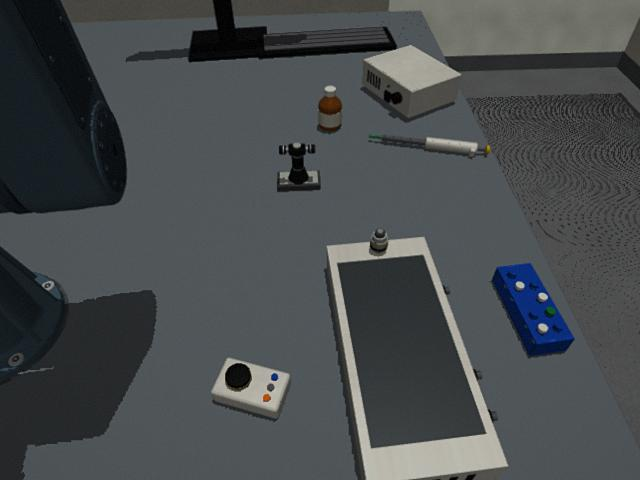

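The call was refused, so I'll try one row with all keys given.

>>> apply_moves --increments '[{"x": -2, "y": -2.5, "z": 5.5, "ax": 0, "ay": 0.05, "az": 0, "grip": 1}]'

```text
time_s: 1.27
eef_pos: [0.2234, -0.5108, 0.279]
eef_rot: [0.562, -0.56, 0.431, -0.429]
wrist_force: [0.9, 1.1, 0.8]
opening: 0.818
```

```bash
python3 - <<'E'
from mv import *
delta([*rl(0,-.08),.27],YAW);delta([*rl(0,-.08),.12],YAW)
E
```

```text
cm [-22.116   0.955  50.421] rv [ 0.0008  0.1971 -0.0036] |d| 55.1 deg 11.3
cm [-22.061  15.955  50.428] rv [ 0.0008  0.1971 -0.0036] |d| 57.3 deg 11.3
```

>>> apply_moves --increments '[{"x": -2.4, "y": 0.9, "z": 5.5, "ax": 0, "ay": 0.05, "az": 0, "grip": 1}, {"x": -4.8, "y": 0.9, "z": 11, "ax": 0, "ay": 0.1, "az": 0, "grip": 1}, {"x": -7.2, "y": 0.9, "z": 16.5, "ax": 0, "ay": 0.15, "az": 0, "grip": 1}, {"x": -9.6, "y": 0.9, "z": 22, "ax": 0, "ay": 0.197, "az": 0, "grip": 1}, {"x": -12, "y": 0.9, "z": 27.5, "ax": 0, "ay": 0.197, "az": 0, "grip": 1}, {"x": -14.4, "y": 0.9, "z": 33, "ax": 0, "ay": 0.197, "az": 0, "grip": 1}, {"x": -16.8, "y": 0.9, "z": 38.5, "ax": 0, "ay": 0.197, "az": 0, "grip": 1}, {"x": -19.2, "y": 0.9, "z": 44, "ax": 0, "ay": 0.197, "az": 0, "grip": 1}, {"x": -22.1, "y": 1, "z": 50.4, "ax": 0, "ay": 0.197, "az": 0, "grip": 1}, {"x": -22.1, "y": 6, "z": 50.4, "ax": 0, "ay": 0.197, "az": 0, "grip": 1}, {"x": -22.1, "y": 12, "z": 50.4, "ax": 0, "ay": 0.197, "az": 0, "grip": 1}, {"x": -22.1, "y": 16, "z": 50.4, "ax": 0, "ay": 0.197, "az": 0, "grip": 1}]'

```text
time_s: 2.78
eef_pos: [0.6514, -0.1649, 0.1161]
eef_rot: [0.516, -0.516, 0.486, -0.481]
wrist_force: [0.2, 0.3, -0.1]
opening: 0.001
```

```bash
python3 - <<'E'
from mv import *
F=[];Z=[]
for i in range(4):
    shot(["top","side","wrist","wrist"][i],"p%d.png"%i)
    o=ctrl.get_obs();print(o["time_s"],o["eef_pos"],o["wrist_force"],o["opening"])
delta([*rl(0,-.08),.082],YAW)
print("q",o["q"].round(3))
E
```

```text
2.825 [ 0.64843093 -0.16391817  0.11043839] [-4.06817485  0.15836239 -2.5485198 ] 0.006746367294028301
2.875 [ 0.64883017 -0.16421315  0.11321509] [-1.38223159 -0.01471216 -0.34307751] 0.0034143081790583415
2.925 [ 0.65083775 -0.16519369  0.11689468] [-0.20571842  0.00335133  0.70302123] -0.00014469579813348787
2.975 [ 0.65263872 -0.16605827  0.11980482] [ 0.83863647 -0.36126822  0.97984545] -0.0030578347148897834
cm [0.043 3.78  0.034] rv [ 0.0017  0.     -0.0038] |d| 3.8 deg 0.2
q [-0.426  0.532  1.435  0.003  1.178  1.078]
```

View pics/p1.png

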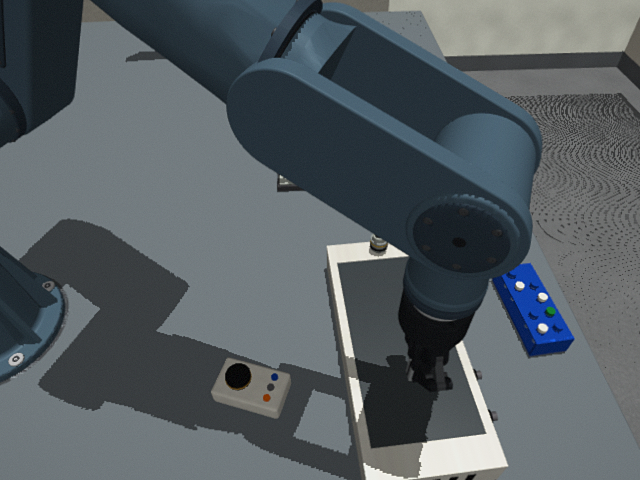

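View pics/p2.png

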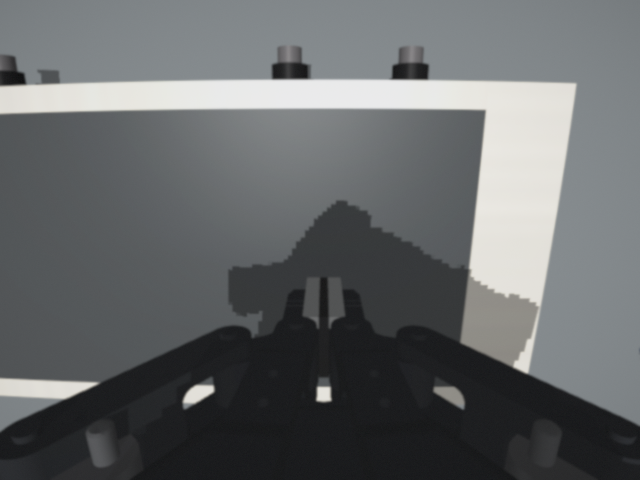

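The side and wrist views show the shut fingers above the deck near its -y end, clear of the rails. I'll approach slowly.

>>> apply_moves --increments '[{"x": 0.04, "y": 1.5, "z": 0.03, "ax": 0.0017, "ay": 0, "az": -0.0038, "grip": 1}, {"x": 0.04, "y": 3, "z": 0.03, "ax": 0.0017, "ay": 0, "az": -0.0038, "grip": 1}, {"x": 0.04, "y": 3.68, "z": 0.03, "ax": 0.0017, "ay": 0, "az": -0.0038, "grip": 1}, {"x": 0.04, "y": 3.68, "z": 0.03, "ax": 0.0017, "ay": 0, "az": -0.0038, "grip": 1}, {"x": 0.04, "y": 3.68, "z": 0.03, "ax": 0.0017, "ay": 0, "az": -0.0038, "grip": 1}]'

```text
time_s: 3.6
eef_pos: [0.6531, -0.1664, 0.0834]
eef_rot: [0.516, -0.516, 0.483, -0.484]
wrist_force: [0.4, -0.4, -0.5]
opening: -0.002
```

```bash
cat > rd.py <<'E'
from mv import *
F=[];Z=[]
import sys
n=int(sys.argv[1]) if len(sys.argv)>1 else 4
for i in range(n):
    vision.camera("wrist")
    o=ctrl.get_obs();F.append(o["wrist_force"]);Z.append(o["eef_pos"])
F=np.array(F);Z=np.array(Z);print(o["time_s"],"F",F.mean(0).round(2),"sd",F.std(0).round(2),"pos",Z.mean(0).round(5),"sdz",Z[:,2].std().round(5),"z",Z[:,2].round(5), "yloc",((Z[-1,:2]-C)@[-np.sin(YAW),np.cos(YAW)]).round(4),"Fz",F[:,2].round(1))
E
python3 rd.py
```

```text
3.8 F [-0.02 -0.06 -0.28] sd [0.18 0.26 0.16] pos [ 0.65322 -0.16645  0.08355] sdz 6e-05 z [0.08353 0.08361 0.08358 0.08346] yloc -0.0801 Fz [-0.3 -0.4 -0.  -0.4]
```

>>> apply_moves --increments '[{"x": 0, "y": 0.25, "z": 0, "ax": 0, "ay": 0, "az": 0, "grip": 1}, {"x": 0, "y": 0.5, "z": 0, "ax": 0, "ay": 0, "az": 0, "grip": 1}, {"x": 0, "y": 0.5, "z": 0, "ax": 0, "ay": 0, "az": 0, "grip": 1}]'

```text
time_s: 4.18
eef_pos: [0.6533, -0.1665, 0.0786]
eef_rot: [0.516, -0.516, 0.483, -0.484]
wrist_force: [0.3, -0.4, 1.3]
opening: -0.002
```

```bash
python3 rd.py
```

```text
4.375 F [ 0.56 -0.44  1.55] sd [0.22 0.15 0.44] pos [ 0.65334 -0.16648  0.07871] sdz 1e-05 z [0.07869 0.07872 0.07872 0.0787 ] yloc -0.0802 Fz [2.  1.7 1.6 0.8]
```

>>> apply_moves --increments '[{"x": 0, "y": 0.08, "z": 0, "ax": 0, "ay": 0, "az": 0, "grip": 1}, {"x": 0, "y": 0.08, "z": 0, "ax": 0, "ay": 0, "az": 0, "grip": 1}]'

```text
time_s: 4.62
eef_pos: [0.6534, -0.1665, 0.0781]
eef_rot: [0.516, -0.516, 0.483, -0.484]
wrist_force: [-0.7, -0.4, 2.8]
opening: 0.0
```

```bash
python3 rd.py; python3 - <<'E'
from mv import *
delta([*rl(0,-.06),.0778],YAW);delta([*rl(0,-.04),.0778],YAW);delta([*rl(0,0.08),.0778],YAW)
E
```

```text
4.825 F [-0.41  0.53  3.04] sd [0.29 0.35 0.51] pos [ 0.65334 -0.16649  0.07805] sdz 2e-05 z [0.07807 0.07804 0.07805 0.07802] yloc -0.0802 Fz [2.5 3.3 2.6 3.7]
cm [-2.018  0.021 -0.038] rv [-0.001   0.0001  0.0005] |d| 2.0 deg 0.1
cm [-4.018  0.02  -0.038] rv [-0.001   0.0001  0.0005] |d| 4.0 deg 0.1
cm [-1.6018e+01  1.4000e-02 -3.7000e-02] rv [-0.001   0.0001  0.0005] |d| 16.0 deg 0.1
```

>>> apply_moves --increments '[{"x": 0, "y": -0.3, "z": 0, "ax": 0, "ay": 0, "az": 0, "grip": 1}, {"x": -2, "y": -0.3, "z": 0, "ax": 0, "ay": 0, "az": 0, "grip": 1}, {"x": -2, "y": -0.1, "z": 0, "ax": 0, "ay": 0, "az": 0, "grip": 1}, {"x": -2, "y": 0, "z": 0, "ax": 0, "ay": 0, "az": 0, "grip": 1}, {"x": -2, "y": 0, "z": 0, "ax": 0, "ay": 0, "az": 0, "grip": 1}]'

```text
time_s: 5.45
eef_pos: [0.6521, -0.1461, 0.0782]
eef_rot: [0.516, -0.516, 0.483, -0.484]
wrist_force: [-0.4, 3.1, 4.2]
opening: -0.001
```

```bash
python3 rd.py
```

```text
5.65 F [-0.48  2.63  3.51] sd [0.35 0.41 0.37] pos [ 0.65222 -0.14659  0.07822] sdz 1e-05 z [0.0782  0.07823 0.07822 0.07822] yloc -0.0604 Fz [3.8 2.9 3.6 3.8]
```

>>> apply_moves --increments '[{"x": 0, "y": -0.3, "z": 0, "ax": 0, "ay": 0, "az": 0, "grip": 1}, {"x": -2, "y": -0.3, "z": 0, "ax": 0, "ay": 0, "az": 0, "grip": 1}, {"x": -2, "y": -0.1, "z": 0, "ax": 0, "ay": 0, "az": 0, "grip": 1}, {"x": -2, "y": 0, "z": 0, "ax": 0, "ay": 0, "az": 0, "grip": 1}, {"x": -2, "y": 0, "z": 0, "ax": 0, "ay": 0, "az": 0, "grip": 1}]'

```text
time_s: 6.28
eef_pos: [0.6509, -0.1264, 0.0782]
eef_rot: [0.516, -0.516, 0.483, -0.484]
wrist_force: [-1.3, 2.0, 2.5]
opening: -0.003
```

```bash
python3 rd.py
```

```text
6.475 F [0.   2.61 2.42] sd [0.37 0.44 0.42] pos [ 0.65101 -0.12684  0.07831] sdz 1e-05 z [0.07831 0.0783  0.07832 0.07832] yloc -0.0406 Fz [2.9 1.9 2.8 2.2]
```

>>> apply_moves --increments '[{"x": 0, "y": -0.3, "z": 0, "ax": 0, "ay": 0, "az": 0, "grip": 1}, {"x": -2, "y": -0.3, "z": 0, "ax": 0, "ay": 0, "az": 0, "grip": 1}, {"x": -2, "y": -0.2, "z": 0, "ax": 0, "ay": 0, "az": 0, "grip": 1}, {"x": -2, "y": 0.02, "z": 0, "ax": 0, "ay": 0, "az": 0, "grip": 1}, {"x": -2, "y": 0.02, "z": 0, "ax": 0, "ay": 0, "az": 0, "grip": 1}]'

```text
time_s: 7.1
eef_pos: [0.6498, -0.1067, 0.0783]
eef_rot: [0.516, -0.516, 0.483, -0.484]
wrist_force: [-1.1, 1.8, 2.2]
opening: 0.002
```

```bash
python3 rd.py
```

```text
7.3 F [0.14 1.4  2.79] sd [0.38 0.34 0.58] pos [ 0.64992 -0.10711  0.07829] sdz 2e-05 z [0.07832 0.07828 0.07828 0.07827] yloc -0.0208 Fz [2.9 3.6 2.5 2. ]
```

>>> apply_moves --increments '[{"x": 0, "y": -0.3, "z": 0, "ax": 0, "ay": 0, "az": 0, "grip": 1}, {"x": -2, "y": -0.3, "z": 0, "ax": 0, "ay": 0, "az": 0, "grip": 1}, {"x": -2, "y": -0.2, "z": 0, "ax": 0, "ay": 0, "az": 0, "grip": 1}, {"x": -2, "y": 0, "z": 0, "ax": 0, "ay": 0, "az": 0, "grip": 1}, {"x": -2, "y": 0, "z": 0, "ax": 0, "ay": 0, "az": 0, "grip": 1}]'

```text
time_s: 7.92
eef_pos: [0.6485, -0.0862, 0.0788]
eef_rot: [0.517, -0.515, 0.483, -0.484]
wrist_force: [-3.9, 5.2, 6.5]
opening: -0.002
```

```bash
python3 rd.py
```

```text
8.125 F [-3.11  4.26  6.69] sd [0.42 0.45 0.8 ] pos [ 0.64847 -0.08624  0.07875] sdz 2e-05 z [0.07874 0.07874 0.07878 0.07876] yloc 0.0002 Fz [6.  6.1 6.6 8. ]
```

>>> apply_moves --increments '[{"x": 0, "y": -0.3, "z": 0, "ax": 0, "ay": 0, "az": 0, "grip": 1}, {"x": -2, "y": -0.3, "z": 0, "ax": 0, "ay": 0, "az": 0, "grip": 1}, {"x": -2, "y": -0.2, "z": 0, "ax": 0, "ay": 0, "az": 0, "grip": 1}, {"x": -2, "y": 0, "z": 0, "ax": 0, "ay": 0, "az": 0, "grip": 1}, {"x": -2, "y": 0, "z": 0, "ax": 0, "ay": 0, "az": 0, "grip": 1}]'

```text
time_s: 8.75
eef_pos: [0.647, -0.0654, 0.0793]
eef_rot: [0.517, -0.515, 0.484, -0.483]
wrist_force: [-2.8, 5.2, 7.2]
opening: -0.002
```

```bash
python3 rd.py
```

```text
8.95 F [-3.11  4.93  6.93] sd [0.44 0.39 0.35] pos [ 0.64702 -0.06536  0.07927] sdz 2e-05 z [0.07925 0.07929 0.07925 0.07928] yloc 0.0211 Fz [7.3 7.1 6.3 7. ]
```

```bash
python3 - <<'E'
from mv import *
delta([*rl(0,.04),.083],YAW)
E
```

```text
cm [-1.888 -0.368 -0.073] rv [-0.0013 -0.0002 -0.0022] |d| 1.9 deg 0.1
```

>>> apply_moves --increments '[{"x": 0, "y": -0.37, "z": 0, "ax": 0, "ay": 0, "az": 0, "grip": 1}, {"x": -1.89, "y": -0.37, "z": -0.07, "ax": -0.0013, "ay": 0, "az": -0.0022, "grip": 1}, {"x": -1.89, "y": -0.37, "z": -0.07, "ax": -0.0013, "ay": 0, "az": -0.0022, "grip": 1}, {"x": -1.89, "y": -0.15, "z": -0.07, "ax": -0.0013, "ay": 0, "az": -0.0022, "grip": 1}, {"x": -1.89, "y": 0.04, "z": -0.07, "ax": -0.0013, "ay": 0, "az": -0.0022, "grip": 1}, {"x": -1.89, "y": 0.04, "z": -0.07, "ax": -0.0013, "ay": 0, "az": -0.0022, "grip": 1}]'

```text
time_s: 9.7
eef_pos: [0.6451, -0.0465, 0.0794]
eef_rot: [0.516, -0.516, 0.484, -0.483]
wrist_force: [-2.1, 2.1, 5.4]
opening: 0.004
```

```bash
python3 rd.py;  python3 - <<'E'
from mv import *
delta([*rl(0,.06),.083],YAW)
E
```

```text
9.9 F [-2.76  1.28  5.12] sd [0.75 0.42 0.33] pos [ 0.64514 -0.04651  0.07943] sdz 1e-05 z [0.07944 0.07941 0.07943 0.07945] yloc 0.0401 Fz [5.5 5.2 4.6 5.3]
cm [-1.991 -0.354 -0.009] rv [ 0.0001 -0.0005 -0.0005] |d| 2.0 deg 0.0
```

>>> apply_moves --increments '[{"x": 0, "y": -0.35, "z": 0, "ax": 0, "ay": 0, "az": 0, "grip": 1}, {"x": -2, "y": -0.35, "z": 0, "ax": 0, "ay": 0, "az": 0, "grip": 1}, {"x": -2, "y": -0.35, "z": 0, "ax": 0, "ay": 0, "az": 0, "grip": 1}, {"x": -2, "y": -0.1, "z": 0, "ax": 0, "ay": 0, "az": 0, "grip": 1}, {"x": -2, "y": 0.08, "z": 0, "ax": 0, "ay": 0, "az": 0, "grip": 1}, {"x": -2, "y": 0.08, "z": 0, "ax": 0, "ay": 0, "az": 0, "grip": 1}]'

```text
time_s: 10.65
eef_pos: [0.6438, -0.0265, 0.079]
eef_rot: [0.516, -0.516, 0.484, -0.483]
wrist_force: [-1.6, 1.3, 4.7]
opening: 0.002
```

```bash
python3 rd.py;  python3 - <<'E'
from mv import *
delta([*rl(0,.08),.083],YAW)
E
```

```text
10.85 F [-2.14  2.29  4.04] sd [0.22 0.04 0.39] pos [ 0.64382 -0.02645  0.07893] sdz 2e-05 z [0.07896 0.07893 0.07893 0.0789 ] yloc 0.0602 Fz [4.7 4.  3.9 3.7]
cm [-1.984 -0.408 -0.009] rv [ 0.0001 -0.0007 -0.0008] |d| 2.0 deg 0.1
```

>>> apply_moves --increments '[{"x": 0, "y": 0.1, "z": 0, "ax": 0, "ay": 0, "az": 0, "grip": 1}, {"x": 0, "y": 0.1, "z": 0, "ax": 0, "ay": 0, "az": 0, "grip": 1}]'

```text
time_s: 11.1
eef_pos: [0.6439, -0.0265, 0.0786]
eef_rot: [0.516, -0.516, 0.484, -0.483]
wrist_force: [-4.2, 2.8, 7.6]
opening: 0.002
```

```bash
python3 rd.py;  python3 - <<'E'
from mv import *
delta([*rl(0,.08),.083],YAW)
E
```

```text
11.3 F [-3.43  1.8   7.52] sd [0.61 0.12 0.57] pos [ 0.64386 -0.02646  0.07857] sdz 1e-05 z [0.07857 0.07857 0.07859 0.07856] yloc 0.0602 Fz [6.7 8.  8.  7.3]
cm [-1.984 -0.442 -0.009] rv [ 0.0002 -0.0007 -0.0009] |d| 2.0 deg 0.1
```

>>> apply_moves --increments '[{"x": 0, "y": -0.44, "z": 0, "ax": 0, "ay": 0, "az": 0, "grip": 1}, {"x": -1.98, "y": -0.44, "z": 0, "ax": 0, "ay": 0, "az": 0, "grip": 1}, {"x": -1.98, "y": -0.3, "z": 0, "ax": 0, "ay": 0, "az": 0, "grip": 1}, {"x": -1.98, "y": -0.3, "z": 0, "ax": 0, "ay": 0, "az": 0, "grip": 1}]'

```text
time_s: 11.8
eef_pos: [0.6422, -0.0062, 0.081]
eef_rot: [-0.516, 0.516, -0.484, 0.483]
wrist_force: [0.2, 0.1, 0.3]
opening: 0.001
```

```bash
python3 rd.py
```

```text
12.0 F [ 0.02  0.17 -0.16] sd [0.25 0.45 0.36] pos [ 0.64246 -0.00675  0.08132] sdz 0.00013 z [0.08113 0.08127 0.08138 0.08148] yloc 0.0797 Fz [-0.2 -0.6  0.4 -0.2]
```

>>> apply_moves --increments '[{"x": 0, "y": 0.2, "z": 0, "ax": 0, "ay": 0, "az": 0, "grip": 1}, {"x": 0, "y": 0.32, "z": 0, "ax": 0, "ay": 0, "az": 0, "grip": 1}, {"x": 0, "y": 0.32, "z": 0, "ax": 0, "ay": 0, "az": 0, "grip": 1}]'

```text
time_s: 12.38
eef_pos: [0.6428, -0.0072, 0.0785]
eef_rot: [0.516, -0.516, 0.484, -0.483]
wrist_force: [-0.4, -0.3, 1.7]
opening: 0.003
```

```bash
python3 rd.py
```

```text
12.575 F [-0.05 -1.05  2.3 ] sd [0.27 0.82 0.28] pos [ 0.64275 -0.00717  0.07851] sdz 2e-05 z [0.07853 0.07851 0.07851 0.07849] yloc 0.0795 Fz [2.8 2.2 2.2 2. ]
```

>>> apply_moves --increments '[{"x": 0, "y": 0.1, "z": 0, "ax": 0, "ay": 0, "az": 0, "grip": 1}, {"x": 0, "y": 0.1, "z": 0, "ax": 0, "ay": 0, "az": 0, "grip": 1}]'

```text
time_s: 12.82
eef_pos: [0.6428, -0.0072, 0.078]
eef_rot: [0.516, -0.516, 0.484, -0.484]
wrist_force: [-2.9, -0.4, 6.2]
opening: 0.006
```

```bash
python3 rd.py; python3 - <<'E'
from mv import *
delta([*rl(0,.04),.083],YAW)
E
```

```text
13.025 F [-1.59 -0.76  5.66] sd [0.56 0.48 0.37] pos [ 0.64279 -0.00719  0.07802] sdz 1e-05 z [0.078   0.07802 0.07803 0.07803] yloc 0.0795 Fz [6.  6.  5.1 5.5]
cm [ 3.946 -0.499 -0.024] rv [-0.0002 -0.0009 -0.0003] |d| 4.0 deg 0.1
```

>>> apply_moves --increments '[{"x": 0, "y": -0.5, "z": 0, "ax": 0, "ay": 0, "az": 0, "grip": 1}, {"x": 0.95, "y": -0.5, "z": 0, "ax": 0, "ay": 0, "az": 0, "grip": 1}, {"x": 0.95, "y": -0.4, "z": 0, "ax": 0, "ay": 0, "az": 0, "grip": 1}, {"x": 0.95, "y": -0.4, "z": 0, "ax": 0, "ay": 0, "az": 0, "grip": 1}, {"x": 0.95, "y": -0.2, "z": 0, "ax": 0, "ay": 0, "az": 0, "grip": 1}, {"x": 0.95, "y": -0.05, "z": 0, "ax": 0, "ay": 0, "az": 0, "grip": 1}, {"x": 0.95, "y": -0.05, "z": 0, "ax": 0, "ay": 0, "az": 0, "grip": 1}]'

```text
time_s: 13.9
eef_pos: [0.6434, -0.0166, 0.0787]
eef_rot: [0.516, -0.516, 0.484, -0.483]
wrist_force: [-1.0, -0.0, 2.4]
opening: 0.005
```

```bash
python3 rd.py
```

```text
14.1 F [-1.77 -0.39  2.34] sd [0.72 0.42 0.68] pos [ 0.64338 -0.01659  0.07867] sdz 3e-05 z [0.07872 0.07865 0.07867 0.07864] yloc 0.0701 Fz [1.2 2.8 2.7 2.7]
```

>>> apply_moves --increments '[{"x": 0, "y": 0.1, "z": 0, "ax": 0, "ay": 0, "az": 0, "grip": 1}, {"x": 0, "y": 0.1, "z": 0, "ax": 0, "ay": 0, "az": 0, "grip": 1}]'

```text
time_s: 14.35
eef_pos: [0.6434, -0.0166, 0.0782]
eef_rot: [0.516, -0.516, 0.484, -0.483]
wrist_force: [-2.5, -0.2, 7.1]
opening: 0.002
```

```bash
python3 rd.py; python3 - <<'E'
from mv import *
delta([*rl(0,.05),.083],YAW)
E
```

```text
14.55 F [-3.05 -0.1   7.11] sd [0.5  0.68 0.53] pos [ 0.64341 -0.0166   0.07825] sdz 1e-05 z [0.07826 0.07824 0.07825 0.07824] yloc 0.07 Fz [7.9 6.5 7.1 7. ]
cm [ 2.003 -0.476 -0.028] rv [-0.0001 -0.0007 -0.0002] |d| 2.1 deg 0.0
```

>>> apply_moves --increments '[{"x": 0, "y": -0.5, "z": 0, "ax": 0, "ay": 0, "az": 0, "grip": 1}, {"x": 3, "y": -0.5, "z": 0, "ax": 0, "ay": 0, "az": 0, "grip": 1}, {"x": 6, "y": -0.5, "z": -0.02, "ax": 0, "ay": 0, "az": 0, "grip": 1}, {"x": 8, "y": -0.5, "z": -0.02, "ax": 0, "ay": 0, "az": 0, "grip": 1}, {"x": 8, "y": -0.4, "z": -0.02, "ax": 0, "ay": 0, "az": 0, "grip": 1}, {"x": 8, "y": -0.4, "z": -0.02, "ax": 0, "ay": 0, "az": 0, "grip": 1}, {"x": 8, "y": -0.2, "z": -0.02, "ax": 0, "ay": 0, "az": 0, "grip": 1}, {"x": 8, "y": -0.03, "z": -0.02, "ax": 0, "ay": 0, "az": 0, "grip": 1}, {"x": 8, "y": -0.03, "z": -0.02, "ax": 0, "ay": 0, "az": 0, "grip": 1}]'

```text
time_s: 15.68
eef_pos: [0.6484, -0.0956, 0.0787]
eef_rot: [0.516, -0.516, 0.484, -0.483]
wrist_force: [-1.0, 2.4, 2.9]
opening: 0.002
```

```bash
python3 rd.py
```

```text
15.875 F [-0.52  1.59  2.05] sd [0.43 0.29 0.29] pos [ 0.6485  -0.09596  0.0787 ] sdz 1e-05 z [0.0787  0.0787  0.07872 0.07869] yloc -0.0097 Fz [2.3 2.2 1.6 2.2]
```

>>> apply_moves --increments '[{"x": 0, "y": 0.08, "z": 0, "ax": 0, "ay": 0, "az": 0, "grip": 1}, {"x": 0, "y": 0.08, "z": 0, "ax": 0, "ay": 0, "az": 0, "grip": 1}]'

```text
time_s: 16.12
eef_pos: [0.6486, -0.0962, 0.0784]
eef_rot: [0.516, -0.516, 0.483, -0.483]
wrist_force: [-2.0, 1.8, 6.7]
opening: 0.002
```

```bash
python3 rd.py; python3 - <<'E'
from mv import *
delta([*rl(0,.0),.083],YAW)
E
```

```text
16.325 F [-2.5   1.97  5.94] sd [0.38 0.95 0.22] pos [ 0.64854 -0.09617  0.07834] sdz 0.0 z [0.07834 0.07835 0.07834 0.07835] yloc -0.0097 Fz [5.9 5.6 6.1 6.2]
cm [-0.972 -0.465 -0.021] rv [-0.0005 -0.0005 -0.0004] |d| 1.1 deg 0.0
```

>>> apply_moves --increments '[{"x": 0, "y": -0.5, "z": 0, "ax": 0, "ay": 0, "az": 0, "grip": 1}, {"x": -0.97, "y": -0.5, "z": 0, "ax": 0, "ay": 0, "az": 0, "grip": 1}, {"x": -0.97, "y": -0.4, "z": -0.02, "ax": 0, "ay": 0, "az": 0, "grip": 1}, {"x": -0.97, "y": -0.4, "z": -0.02, "ax": 0, "ay": 0, "az": 0, "grip": 1}, {"x": -0.97, "y": -0.2, "z": -0.02, "ax": 0, "ay": 0, "az": 0, "grip": 1}, {"x": -0.97, "y": -0.05, "z": -0.02, "ax": 0, "ay": 0, "az": 0, "grip": 1}, {"x": -0.97, "y": -0.05, "z": -0.02, "ax": 0, "ay": 0, "az": 0, "grip": 1}]'

```text
time_s: 17.2
eef_pos: [0.6478, -0.0867, 0.0792]
eef_rot: [0.516, -0.516, 0.483, -0.484]
wrist_force: [-1.8, -0.1, 3.4]
opening: 0.003
```

```bash
python3 rd.py
```

```text
17.4 F [-1.69  0.08  3.57] sd [0.18 0.3  0.35] pos [ 0.64777 -0.08663  0.0791 ] sdz 2e-05 z [0.07912 0.07912 0.07909 0.07907] yloc -0.0001 Fz [3.9 3.2 3.3 4. ]
```

>>> apply_moves --increments '[{"x": 0, "y": 0.05, "z": 0, "ax": 0, "ay": 0, "az": 0, "grip": 1}, {"x": 0, "y": 0.05, "z": 0, "ax": 0, "ay": 0, "az": 0, "grip": 1}]'

```text
time_s: 17.65
eef_pos: [0.6478, -0.0867, 0.0789]
eef_rot: [0.516, -0.516, 0.483, -0.484]
wrist_force: [-1.9, 0.5, 5.4]
opening: -0.002
```

```bash
python3 rd.py; python3 - <<'E'
from mv import *
delta([*rl(0,.06),.083],YAW)
E
```

```text
17.85 F [-2.73  0.38  5.27] sd [0.38 0.38 0.73] pos [ 0.64778 -0.08665  0.07888] sdz 1e-05 z [0.07888 0.07889 0.07888 0.07889] yloc -0.0001 Fz [6.1 5.2 5.7 4.1]
cm [-6.014 -0.41  -0.011] rv [-0.0006 -0.0005 -0.0002] |d| 6.0 deg 0.0
```

Equal-force pairs put the bearer centre at riser y of about +30 mm: (-9.7, 70.0) match almost exactly, and (0, 60) suggests about 29. I'll use +29.8 mm, then go to the joystick.

```bash
python3 - <<'E'
from mv import *
delta([.5053,.3325,.20],0);delta([.5053,.3325,.14],0)
E
```

```text
cm [-42.752 -12.112 -11.489] rv [-0.0006  0.065  -0.0002] |d| 45.9 deg 3.7
cm [-42.751  -6.112 -11.493] rv [-0.0006  0.065  -0.0002] |d| 44.7 deg 3.7
```

>>> apply_moves --increments '[{"x": 0, "y": -2, "z": 0, "ax": 0, "ay": 0, "az": 0, "grip": 1}, {"x": -1, "y": -6, "z": 0, "ax": 0, "ay": 0, "az": 0, "grip": 0}, {"x": -4, "y": -11, "z": -1, "ax": 0, "ay": 0, "az": 0, "grip": 0}, {"x": -9, "y": -12.1, "z": -2.4, "ax": 0, "ay": 0.02, "az": 0, "grip": 0}, {"x": -14.5, "y": -12.1, "z": -3.9, "ax": 0, "ay": 0.04, "az": 0, "grip": 0}, {"x": -20, "y": -12.1, "z": -5.4, "ax": 0, "ay": 0.065, "az": 0, "grip": 0}, {"x": -25.5, "y": -12.1, "z": -6.9, "ax": 0, "ay": 0.065, "az": 0, "grip": 0}, {"x": -31, "y": -12.1, "z": -8.4, "ax": 0, "ay": 0.065, "az": 0, "grip": 0}, {"x": -36, "y": -12.1, "z": -9.7, "ax": 0, "ay": 0.065, "az": 0, "grip": 0}, {"x": -40, "y": -12.1, "z": -10.8, "ax": 0, "ay": 0.065, "az": 0, "grip": 0}, {"x": -42.75, "y": -12.1, "z": -11.5, "ax": 0, "ay": 0.065, "az": 0, "grip": 0}, {"x": -42.75, "y": -12.1, "z": -11.5, "ax": 0, "ay": 0.065, "az": 0, "grip": 0}]'

```text
time_s: 19.35
eef_pos: [0.5045, 0.3344, 0.2009]
eef_rot: [0.501, -0.5, 0.499, -0.499]
wrist_force: [-0.2, -1.0, 0.1]
opening: 1.0
```

```bash
python3 - <<'E'
from mv import *
shot("top","g0.png");shot("side","g1.png")
shot("wrist","g2.png");print([ (r["xy"],r["p"]) for r in pinpoint("wrist","joystick_grip")])
o=ctrl.get_obs();print(o["time_s"],o["eef_pos"],o["opening"])
p=P("wrist");print("expect grip px",proj(p,[.5053,.3325,.058]), "head",proj(p,[.5053,.3325,.098]),"foot",[proj(p,[.5053+a,.3325+b,.014]).round(0).tolist() for a in(-.045,.045) for b in(-.025,.025)])
delta([.5053,.3325,.065],0)
E
```

```text
[]
19.55 [0.50574848 0.33155779 0.200246  ] 1.0009845160809059
expect grip px [320.58084206 230.68747246] head [320.06242246 246.85160976] foot [[350.0, 269.0], [292.0, 269.0], [352.0, 163.0], [290.0, 163.0]]
cm [-0.093 13.525 -0.061] rv [-0.0012 -0.0011 -0.0001] |d| 13.5 deg 0.1
```

View pics/g2.png

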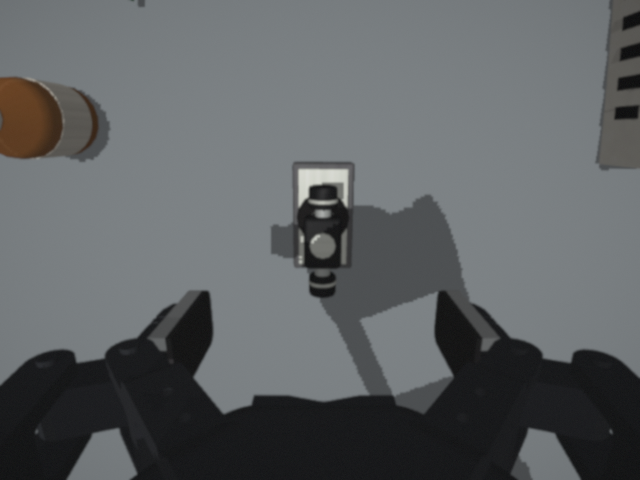

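View pics/g1.png

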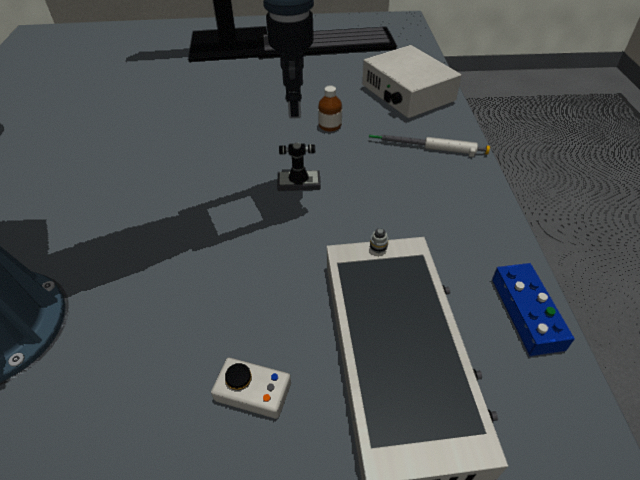

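The wrist view agrees with the fit to about 1.5 mm: foot corners at (293,163)–(352,267), head at (322,245). The jaws straddle the handle, so I'll descend and grip.

>>> apply_moves --increments '[{"x": 0.03, "y": 4, "z": 0, "ax": 0, "ay": 0, "az": 0, "grip": 0}, {"x": 0.05, "y": 8, "z": 0, "ax": 0, "ay": 0, "az": 0, "grip": 0}, {"x": 0.05, "y": 11, "z": -0.03, "ax": -0.001, "ay": 0, "az": 0, "grip": 0}, {"x": 0.05, "y": 12.8, "z": -0.03, "ax": -0.001, "ay": 0, "az": 0, "grip": 0}, {"x": 0.05, "y": 13.5, "z": -0.03, "ax": -0.001, "ay": 0, "az": 0, "grip": 0}, {"x": 0.05, "y": 13.5, "z": -0.03, "ax": -0.001, "ay": 0, "az": 0, "grip": 0}, {"x": 0.05, "y": 13.5, "z": -0.03, "ax": -0.001, "ay": 0, "az": 0, "grip": 0}]'

```text
time_s: 20.42
eef_pos: [0.5065, 0.3314, 0.0666]
eef_rot: [-0.501, 0.499, -0.5, 0.501]
wrist_force: [-0.2, 0.4, -0.1]
opening: 1.0
```

```bash
python3 - <<'E'
from mv import *
shot("wrist","g3.png")
o=ctrl.get_obs();print(o["time_s"],o["eef_pos"],o["wrist_force"],o["opening"])
shot("side","g4.png")
delta([.506,.331,.0645],0)
E
```

```text
20.475 [0.50646571 0.33143403 0.06657636] [-0.16685594 -0.04664544 -0.17567825] 0.9996996451085856
cm [ 0.044  0.197 -0.035] rv [-0.0021 -0.0009 -0.0008] |d| 0.2 deg 0.1
```

View pics/g3.png

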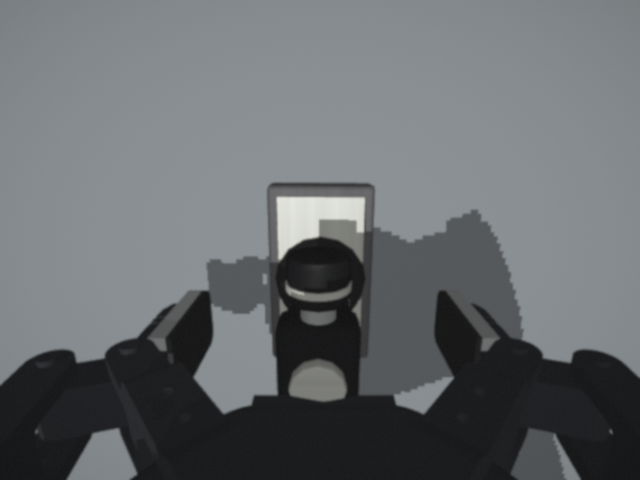

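>>> apply_moves --increments '[{"x": 0.04, "y": 0.1, "z": 0, "ax": 0, "ay": 0, "az": 0, "grip": 0.4}, {"x": 0.04, "y": 0.1, "z": 0, "ax": 0, "ay": 0, "az": 0, "grip": 0.7}, {"x": 0.04, "y": 0.1, "z": 0, "ax": 0, "ay": 0, "az": 0, "grip": 1}, {"x": 0.04, "y": 0.1, "z": 0, "ax": 0, "ay": 0, "az": 0, "grip": 1}, {"x": 0.04, "y": 0.1, "z": 0, "ax": 0, "ay": 0, "az": 0, "grip": 1}, {"x": 0.04, "y": 0.1, "z": 0, "ax": 0, "ay": 0, "az": 0, "grip": 1}]'

```text
time_s: 21.28
eef_pos: [0.5064, 0.3314, 0.0656]
eef_rot: [0.501, -0.499, 0.5, -0.5]
wrist_force: [0.3, 3.1, 0.2]
opening: 0.266
```

```bash
python3 - <<'E'
from mv import *
p=P("wrist");shot("wrist","g5.png")
o=ctrl.get_obs();print(o["time_s"],o["eef_pos"],o["wrist_force"],o["opening"])
for c in [(268,184),(374,184)]:print(onz(p,c,.014))
delta([.506,.331,.0645],0)
E
```

```text
21.325 [0.50642866 0.33141305 0.06557842] [-0.66556112  3.89984409  0.61371946] 0.2700644494592546
[0.55088495 0.35535968 0.014     ]
[0.55089812 0.30757882 0.014     ]
cm [ 0.042  0.108 -0.043] rv [-0.0024 -0.0009 -0.0015] |d| 0.1 deg 0.2
```

View pics/g5.png

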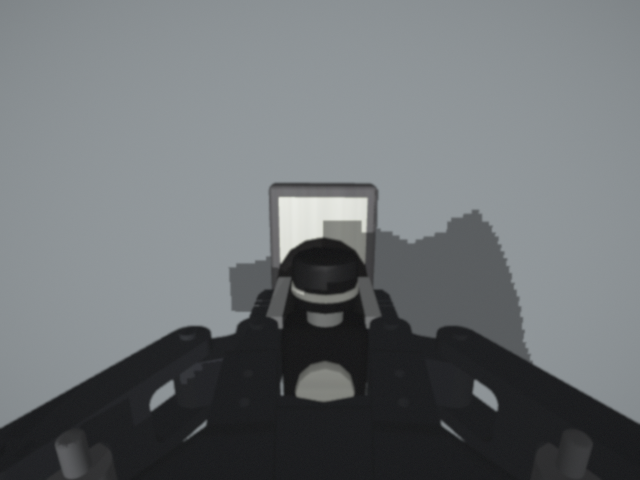

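The handle is gripped (opening 0.27, about 23 mm) with the foot square in view. Now I'll lift.

>>> apply_moves --increments '[{"x": 0, "y": -1, "z": 0, "ax": 0, "ay": 0, "az": 0, "grip": 1}, {"x": 0, "y": -3, "z": 0, "ax": 0, "ay": 0, "az": 0, "grip": 1}, {"x": 0, "y": -6, "z": 0, "ax": 0, "ay": 0, "az": 0, "grip": 1}, {"x": 0, "y": -9.5, "z": 0, "ax": 0, "ay": 0, "az": 0, "grip": 1}, {"x": 0, "y": -13, "z": 0, "ax": 0, "ay": 0, "az": 0, "grip": 1}, {"x": 0, "y": -14, "z": 0, "ax": 0, "ay": 0, "az": 0, "grip": 1}, {"x": 0, "y": -14, "z": 0, "ax": 0, "ay": 0, "az": 0, "grip": 1}]'

```text
time_s: 22.2
eef_pos: [0.5062, 0.3311, 0.2061]
eef_rot: [0.501, -0.498, 0.5, -0.501]
wrist_force: [-0.0, -0.1, -6.0]
opening: 0.27
```

```bash
python3 - <<'E'
from mv import *
shot("side","l1.png")
o=ctrl.get_obs();print(o["time_s"],o["eef_pos"],o["wrist_force"],o["opening"])
print(rl(0,.0298));delta([*rl(0,.0298),.195],YAW)
E
```

```text
22.25 [0.50547197 0.33079462 0.20466625] [-0.65277206 -0.3165926  -5.72087695] 0.26721817613152465
[ 0.6457495 -0.0567639]
cm [38.742  0.952 14.067] rv [-0.0011 -0.0666 -0.0008] |d| 41.2 deg 3.8
```

View pics/l1.png

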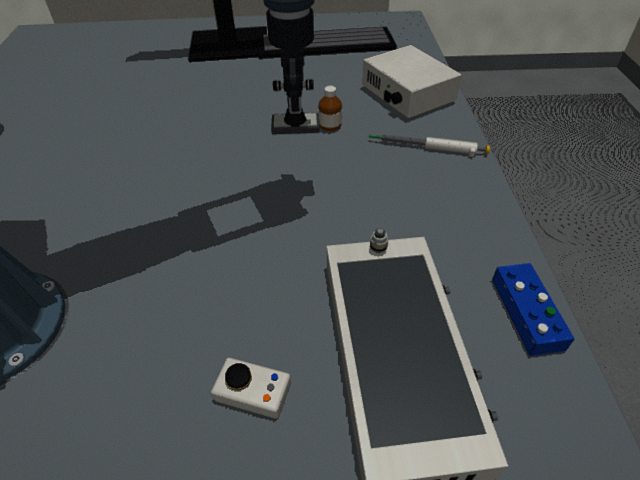

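The side view shows the joystick held upright in the air at about (294,100), with a load of about 5.5 N. Now I'll carry it over smoothly.

>>> apply_moves --increments '[{"x": 2.5, "y": 0, "z": 0.9, "ax": 0, "ay": -0.01, "az": 0, "grip": 1}, {"x": 6, "y": 0, "z": 2.2, "ax": 0, "ay": -0.02, "az": 0, "grip": 1}, {"x": 10.5, "y": 0, "z": 3.8, "ax": 0, "ay": -0.03, "az": 0, "grip": 1}, {"x": 15, "y": 0, "z": 5.4, "ax": 0, "ay": -0.04, "az": 0, "grip": 1}, {"x": 19.5, "y": 0, "z": 7.1, "ax": 0, "ay": -0.05, "az": 0, "grip": 1}, {"x": 24, "y": 0, "z": 8.7, "ax": 0, "ay": -0.06, "az": 0, "grip": 1}, {"x": 28.5, "y": 0, "z": 10.3, "ax": 0, "ay": -0.0666, "az": 0, "grip": 1}, {"x": 32.5, "y": 0.3, "z": 11.8, "ax": 0, "ay": -0.0666, "az": 0, "grip": 1}, {"x": 35.5, "y": 0.6, "z": 12.9, "ax": 0, "ay": -0.0666, "az": 0, "grip": 1}, {"x": 37.7, "y": 0.9, "z": 13.7, "ax": 0, "ay": -0.0666, "az": 0, "grip": 1}, {"x": 38.74, "y": 0.95, "z": 14.07, "ax": -0.001, "ay": -0.0666, "az": -0.0008, "grip": 1}, {"x": 38.74, "y": 0.95, "z": 14.07, "ax": -0.001, "ay": -0.0666, "az": -0.0008, "grip": 1}]'

```text
time_s: 23.75
eef_pos: [0.6456, -0.0567, 0.1944]
eef_rot: [-0.516, 0.516, -0.484, 0.483]
wrist_force: [-0.2, 1.1, -6.7]
opening: 0.268
```

```bash
python3 - <<'E'
from mv import *
shot("side","l2.png");shot("top","l3.png");p=P("wrist");shot("wrist","l4.png")
o=ctrl.get_obs();print(o["time_s"],o["eef_pos"],o["wrist_force"],o["opening"])
delta([*rl(0,.0298),.135],YAW);delta([*rl(0,.0298),.1206],YAW)
z=o["eef_pos"][2]-.0505
print([proj(p,[*(rl(a,.0298+b)),z]).round(1).tolist() for a in (-.045,.045) for b in (-.025,.025)])
E
```

```text
23.9 [ 0.64555021 -0.0554384   0.19505268] [ 0.14896752  0.13040893 -5.89824456] 0.262618019415507
cm [0.136 6.005 0.011] rv [ 0.0001  0.0013 -0.0005] |d| 6.0 deg 0.1
cm [0.137 7.445 0.012] rv [ 0.0001  0.0013 -0.0005] |d| 7.4 deg 0.1
[[372.4, 359.1], [274.6, 358.8], [379.9, 182.4], [267.9, 182.2]]
```

View pics/l2.png

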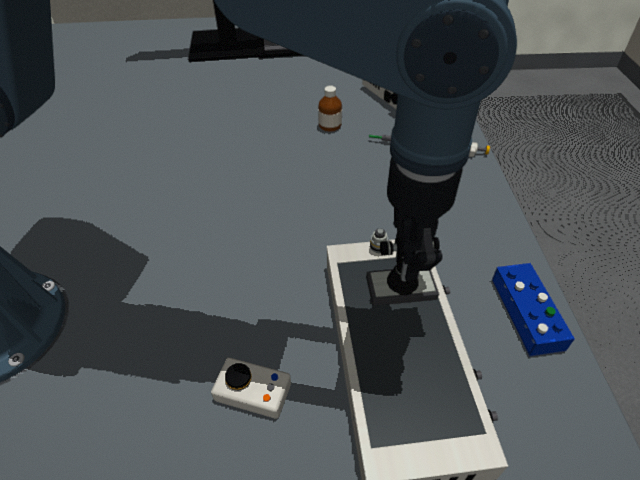

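View pics/l4.png

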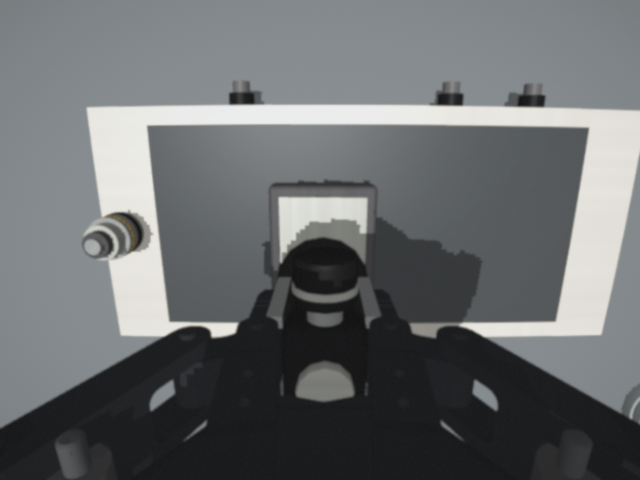

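The wrist view shows the foot centred in the jaws, square with the deck, with its front edge at (269–377,185). I'll descend to just above the deck.

>>> apply_moves --increments '[{"x": 0.07, "y": 1.5, "z": 0, "ax": 0, "ay": 0.001, "az": 0, "grip": 1}, {"x": 0.13, "y": 3.5, "z": 0.01, "ax": 0, "ay": 0.0013, "az": 0, "grip": 1}, {"x": 0.13, "y": 5.5, "z": 0.01, "ax": 0, "ay": 0.0013, "az": 0, "grip": 1}, {"x": 0.13, "y": 6.6, "z": 0.01, "ax": 0, "ay": 0.0013, "az": 0, "grip": 1}, {"x": 0.13, "y": 7, "z": 0.01, "ax": 0, "ay": 0.0013, "az": 0, "grip": 1}, {"x": 0.13, "y": 7, "z": 0.01, "ax": 0, "ay": 0.0013, "az": 0, "grip": 1}, {"x": 0.13, "y": 7, "z": 0.01, "ax": 0, "ay": 0.0013, "az": 0, "grip": 1}]'

```text
time_s: 24.78
eef_pos: [0.6464, -0.0569, 0.126]
eef_rot: [0.516, -0.516, 0.483, -0.484]
wrist_force: [0.0, 0.2, -6.1]
opening: 0.263
```

```bash
python3 rd.py 3; python3 - <<'E'
from mv import *
delta([*rl(0,.0298),.1206],YAW)
E
```

```text
24.925 F [-0.31  0.09 -5.92] sd [0.22 0.53 0.41] pos [ 0.64623 -0.05685  0.12593] sdz 8e-05 z [0.12602 0.12594 0.12582] yloc 0.0297 Fz [-6.1 -5.4 -6.3]
cm [-0.008  0.522 -0.039] rv [-0.0011 -0.     -0.0001] |d| 0.5 deg 0.1
```

>>> apply_moves --increments '[{"x": 0, "y": 0.2, "z": -0.04, "ax": -0.001, "ay": 0, "az": 0, "grip": 1}, {"x": 0, "y": 0.4, "z": -0.04, "ax": -0.001, "ay": 0, "az": 0, "grip": 1}, {"x": 0, "y": 0.55, "z": -0.04, "ax": -0.001, "ay": 0, "az": 0, "grip": 1}, {"x": 0, "y": 0.55, "z": -0.04, "ax": -0.001, "ay": 0, "az": 0, "grip": 1}]'

```text
time_s: 25.42
eef_pos: [0.6457, -0.0568, 0.1204]
eef_rot: [0.516, -0.516, 0.483, -0.483]
wrist_force: [-0.3, 0.4, -4.6]
opening: 0.265
```

```bash
python3 rd.py 3
```

```text
25.575 F [-0.99 -0.3  -4.54] sd [0.7 0.5 0.1] pos [ 0.64572 -0.05682  0.12037] sdz 1e-05 z [0.12037 0.12035 0.12038] yloc 0.0297 Fz [-4.7 -4.4 -4.5]
```

Contact has begun: the load went from -5.9 to -4.5 N at z=0.1204. I'll lower a little more.

>>> apply_moves --increments '[{"x": 0, "y": 0.05, "z": 0, "ax": 0, "ay": 0, "az": 0, "grip": 1}, {"x": 0, "y": 0.08, "z": 0, "ax": 0, "ay": 0, "az": 0, "grip": 1}, {"x": 0, "y": 0.08, "z": 0, "ax": 0, "ay": 0, "az": 0, "grip": 1}]'

```text
time_s: 25.95
eef_pos: [0.6457, -0.0568, 0.1199]
eef_rot: [0.516, -0.516, 0.483, -0.483]
wrist_force: [-2.5, 0.6, -1.1]
opening: 0.266
```

```bash
python3 rd.py 3
```

```text
26.1 F [-3.05  0.7  -0.17] sd [0.39 0.25 0.37] pos [ 0.64574 -0.05684  0.11988] sdz 1e-05 z [0.1199  0.11988 0.11987] yloc 0.0297 Fz [-0.7 -0.   0.2]
```

The deck carries the full weight (Fz about 0). I'll open the jaws and hold.

>>> apply_moves --increments '[{"x": 0, "y": 0, "z": 0, "ax": 0, "ay": 0, "az": 0, "grip": 0.6}, {"x": 0, "y": 0, "z": 0, "ax": 0, "ay": 0, "az": 0, "grip": 0.4}, {"x": 0, "y": 0, "z": 0, "ax": 0, "ay": 0, "az": 0, "grip": 0.2}, {"x": 0, "y": 0, "z": 0, "ax": 0, "ay": 0, "az": 0, "grip": 0}, {"x": 0, "y": 0, "z": 0, "ax": 0, "ay": 0, "az": 0, "grip": 0}, {"x": 0, "y": 0, "z": 0, "ax": 0, "ay": 0, "az": 0, "grip": 0}]'

```text
time_s: 26.85
eef_pos: [0.6458, -0.0568, 0.1198]
eef_rot: [0.516, -0.516, 0.483, -0.483]
wrist_force: [0.4, -0.8, -0.1]
opening: 1.002
```

```bash
python3 - <<'E'
from mv import *
p=P("wrist");shot("wrist","r1.png");shot("side","r2.png")
o=ctrl.get_obs();print(o["time_s"],o["eef_pos"],o["wrist_force"],o["opening"])
print([proj(p,[*(rl(a,.0298+b)),.0685]).round(1).tolist() for a in (-.045,.045) for b in (-.025,.025)])
E
```

```text
26.95 [ 0.64573191 -0.05683187  0.11981946] [ 0.79119684 -0.47003589 -0.23511669] 0.9998922434755972
[[369.6, 358.2], [272.3, 358.1], [376.5, 182.5], [265.2, 182.4]]
```

View pics/r1.png

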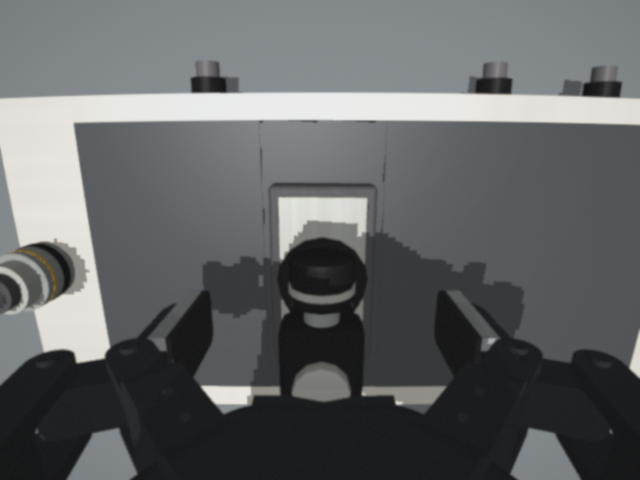

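View pics/r2.png

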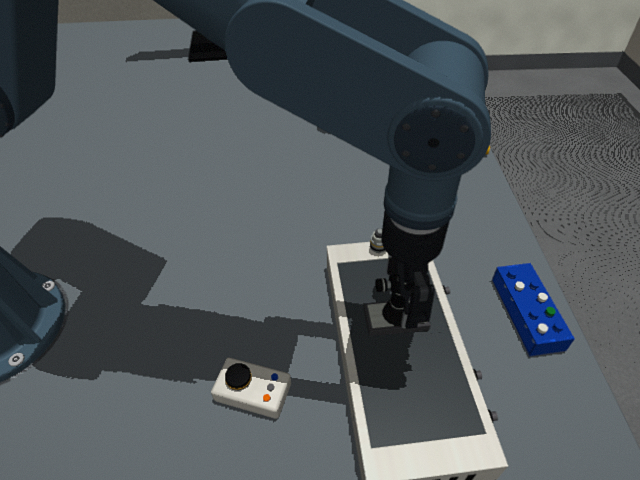

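The released joystick stands upright. Two fine seams show at columns 261 and 385, where the deck strip sank slightly under it. Before backing off, I'll check those seams, since the deck may be made of slats and bias the stiffness centre.

```bash
python3 - <<'E'
from mv import *
p=P("wrist")
im=cv2.imread("pics/r1.png");c=im[110:300,180:480];c=cv2.convertScaleAbs(c,alpha=2.2,beta=-60)
cv2.imwrite("pics/r1c.png",cv2.resize(c,None,fx=2.6,fy=2.6,interpolation=cv2.INTER_CUBIC))
for uv in [(261,130),(263,170),(386,130),(384,170)]:
    w=onz(p,uv,.055);d=w[:2]-C;print(uv,w,"loc",d@[np.cos(YAW),np.sin(YAW)],d@[-np.sin(YAW),np.cos(YAW)])
for uv in [(270,185),(376,185)]:
    w=onz(p,uv,.0685);d=w[:2]-C;print(uv,w,"loc",d@[np.cos(YAW),np.sin(YAW)],d@[-np.sin(YAW),np.cos(YAW)])
E
```

```text
(261, 130) [ 0.71171461 -0.02416385  0.055     ] loc 0.06795744227841405 0.058012514870522044
(263, 170) [ 0.69309743 -0.02563799  0.055     ] loc 0.049283698581546694 0.05776009856781495
(386, 130) [ 0.71562133 -0.08277026  0.055     ] loc 0.06801980321303934 -0.0007239232714362984
(384, 170) [ 0.6969779  -0.08378387  0.055     ] loc 0.04935001093986286 -0.0005150904171058661
(270, 185) [ 0.68795512 -0.03105887  0.0685    ] loc 0.04379760078906913 0.05268741937280669
(376, 185) [ 0.69113214 -0.07865612  0.0685    ] loc 0.043852416276809164 0.0049842900971484895
```

View pics/r1c.png

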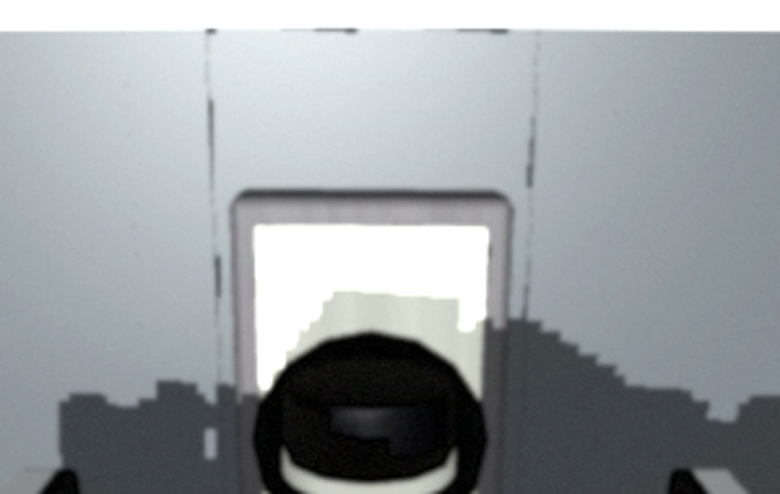

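The seams lie at riser y of about 0 and 58–60 mm, symmetric about +30, so slat steps don't bias the pairs. I'll retreat straight up, then clear.

>>> apply_moves --increments '[{"x": 0, "y": -1, "z": 0, "ax": 0, "ay": 0, "az": 0, "grip": 0}, {"x": 0, "y": -3, "z": 0, "ax": 0, "ay": 0, "az": 0, "grip": 0}, {"x": 0, "y": -6, "z": 0, "ax": 0, "ay": 0, "az": 0, "grip": 0}, {"x": 0, "y": -10, "z": 0, "ax": 0, "ay": 0, "az": 0, "grip": 0}, {"x": 0, "y": -14, "z": 0, "ax": 0, "ay": 0, "az": 0, "grip": 0}, {"x": 2, "y": -16, "z": -3, "ax": 0, "ay": 0, "az": 0, "grip": 0}, {"x": 6, "y": -16, "z": -7, "ax": 0, "ay": 0, "az": 0, "grip": 0}, {"x": 10, "y": -16, "z": -12, "ax": 0, "ay": 0, "az": 0, "grip": 0}, {"x": 14, "y": -16, "z": -16, "ax": 0, "ay": 0, "az": 0, "grip": 0}, {"x": 18, "y": -16, "z": -19, "ax": 0, "ay": 0, "az": 0, "grip": 0}, {"x": 20, "y": -16, "z": -20, "ax": 0, "ay": 0, "az": 0, "grip": 0}, {"x": 20, "y": -16, "z": -20, "ax": 0, "ay": 0, "az": 0, "grip": 0}]'

```text
time_s: 28.45
eef_pos: [0.4588, -0.2711, 0.2816]
eef_rot: [-0.515, 0.515, -0.483, 0.485]
wrist_force: [-0.2, 0.6, -0.4]
opening: 1.002
```

```bash
python3 - <<'E'
from mv import *
for c in ("side","top"):
    im=shot(c,f"f_{c}.png");p=P(c)
    img=cv2.cvtColor(im,cv2.COLOR_RGB2BGR)
    for a in (-.045,.045):
        for b in (-.025,.025):
            uv=proj(p,[*rl(a,.0298+b),.0685]);print(c,uv.round(1))
            cv2.circle(img,tuple(int(round(v*4)) for v in uv),4,(0,0,255),-1,cv2.LINE_AA,2)
    u=proj(p,[*rl(0,.0298),.07]).astype(int)
    cr=img[max(0,u[1]-90):u[1]+60,u[0]-100:u[0]+100];cv2.imwrite(f"pics/fc_{c}.png",cv2.resize(cr,None,fx=4,fy=4,interpolation=cv2.INTER_CUBIC))
o=ctrl.get_obs();print(o["time_s"],o["eef_pos"],o["wrist_force"])
E
```

```text
side [370.2 332.1]
side [363.9 303.6]
side [431.9 325.5]
side [422.8 297.5]
top [439.2 204.7]
top [409.2 206. ]
top [435.4 152.6]
top [405.8 154. ]
28.55 [ 0.45953798 -0.26932535  0.28091592] [ 0.81093172  0.15353425 -0.21979126]
```

View pics/fc_side.png

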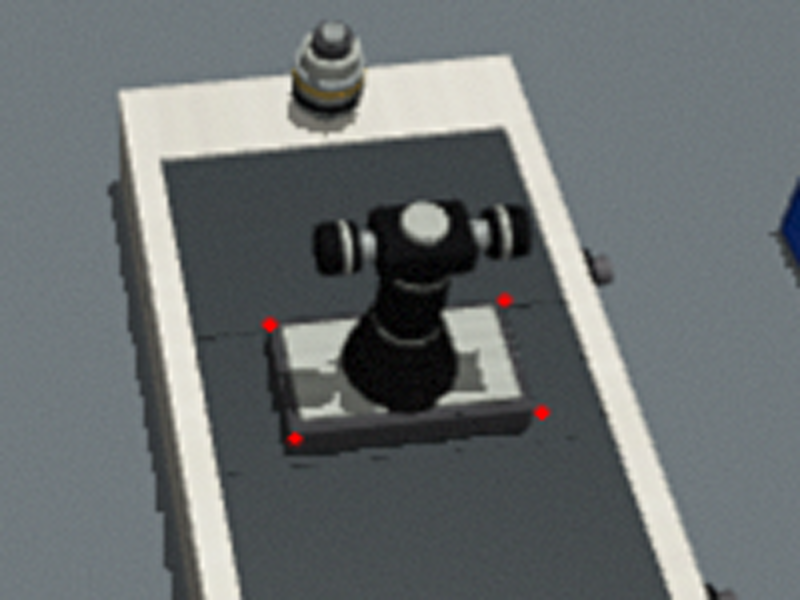

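View pics/fc_top.png

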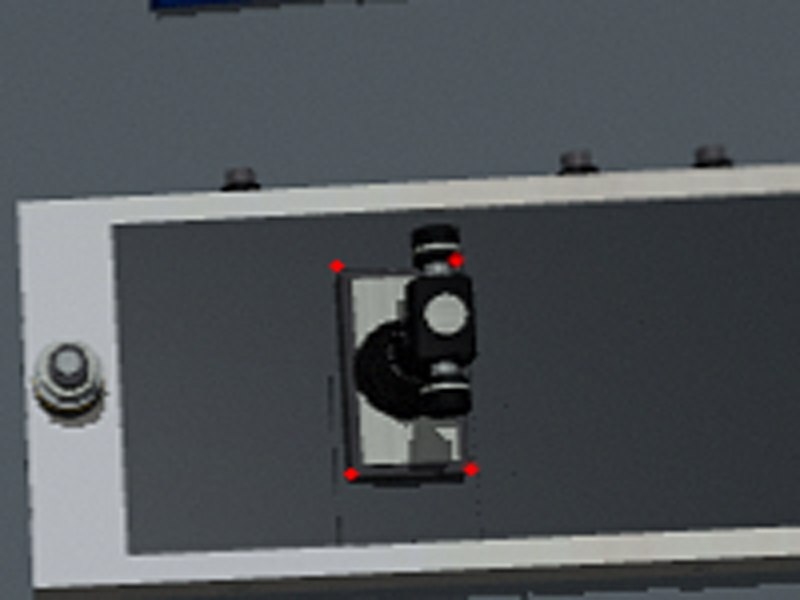

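View pics/f_side.png

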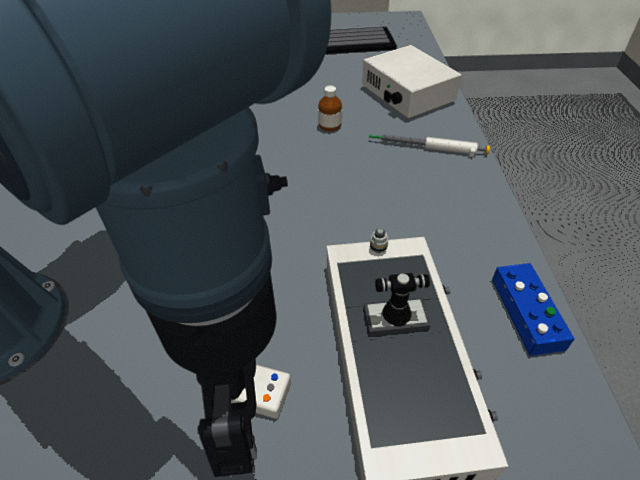

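The joystick stands upright with its foot corners within about 1–2 px of where they should be in both views. The other items haven't moved and the robot is clear, so I'm handing in.

```bash
python3 -c "
from h import *
print(ticket.hand_in(), ctrl.get_obs()['time_s'])"
```

```text
the job is handed in; nothing more can be done
the job is handed in; nothing more can be done
```

The joystick is standing upright on the deck over the bearer, released, and I've handed the job in at about 29 s of the 72 s limit.

**Finding the bearer:** I pressed along the deck with shut fingertips from riser y = -80 to +80 mm. The readings never went above about 8 N, against the 25 N dent limit. Deck stiffness matched on both sides of y ≈ +30 mm, and I used +29.8 mm as the bearer's centre line.

**Placing:** I gripped the joystick by its handle and lowered it until the deck carried its full weight. Then I let go and moved the arm clear.

**Last checks:**
- **Position:** the top and side pictures show the foot within about 1–2 px (1–2 mm) of the target, with its long side along the bearer.
- **Surroundings:** nothing else visible in the pictures had moved, and the robot was touching nothing.

**What disagreed:**
- **Probe pairs:** the pair at -10 and 70 mm put the centre at 30.2 mm. The pair at 0 and 60 mm suggested about 29 mm, and the rougher pair at -20 and 80 mm leaned slightly above 30. I'd put the centre at about 30 mm, give or take 1.5 mm.
- **Force readings:** the force did not rise in proportion to how far I pressed. The seams that appeared at about 0 and 60 mm suggest the deck sinks in strips, but they are symmetric about +30 mm.

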